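Find the gift tin that rattles and present it

TASK

In one of the three sealed gift tins the brass keepsake has come loose: pick the tins up one at a time and rock or shake each end to end, to and fro at least twice clear of the counter, until you find the one that rattles, setting each silent tin back upright where it stood. Hold the rattling tin up over the middle of the black mat, a good 15 cm above it, its lid still upward but one end tipped down by 20 to 30 degrees so that the loose keepsake lies at the low end. Finish while still holding it there, without letting go, with the other two tins standing on the counter in their places; never turn a tin over and leave the other goods where they are.

Things in the scene. Friction and masses are not known exactly. Their poses are not given: they have to be found in the camera images.
- tin_a: One of three gift tins that look alike: oblong, dark red base, gold lid, sealed shut, 120 mm long (its x), 56 mm wide (its y), 50 mm high, about 0.54 kg with its content; to be grasped across its 56 mm width. Origin at the centre of its underside, z up. It stands on the counter with its length roughly along world x. The three are not in a fixed order from left to right.
- keepsake_a (a joint): How far (m) the hidden brass keepsake (0.40 kg) in tin_a has slid from the middle to the tin's +x end; 0 at the start. Held fast it stays within 1 mm; loose (one tin only) it slides to 0.028 or -0.028 at a tilt over 11 degrees or a brisk shake along the tin, and stays there when level again. The wrist feels the knock and the shifted weight (0.2 N m from end to end).
- tin_b: One of three gift tins that look alike: oblong, dark red base, gold lid, sealed shut, 120 mm long (its x), 56 mm wide (its y), 50 mm high, about 0.54 kg with its content; to be grasped across its 56 mm width. Origin at the centre of its underside, z up. It stands on the counter with its length roughly along world x. The three are not in a fixed order from left to right.
- keepsake_b (a joint): How far (m) the hidden brass keepsake (0.40 kg) in tin_b has slid from the middle to the tin's +x end; 0 at the start. Held fast it stays within 1 mm; loose (one tin only) it slides to 0.028 or -0.028 at a tilt over 11 degrees or a brisk shake along the tin, and stays there when level again. The wrist feels the knock and the shifted weight (0.2 N m from end to end).
- tin_c: One of three gift tins that look alike: oblong, dark red base, gold lid, sealed shut, 120 mm long (its x), 56 mm wide (its y), 50 mm high, about 0.54 kg with its content; to be grasped across its 56 mm width. Origin at the centre of its underside, z up. It stands on the counter with its length roughly along world x. The three are not in a fixed order from left to right.
- keepsake_c (a joint): How far (m) the hidden brass keepsake (0.40 kg) in tin_c has slid from the middle to the tin's +x end; 0 at the start. Held fast it stays within 1 mm; loose (one tin only) it slides to 0.028 or -0.028 at a tilt over 11 degrees or a brisk shake along the tin, and stays there when level again. The wrist feels the knock and the shifted weight (0.2 N m from end to end).
- mat: Flat black rubber mat with a thin brass border line, 120 mm (x) by 180 mm (y), 4 mm thick, fixed on the far half of the counter. Origin at the centre of its underside; its z is up.
- ballotin_blue: Bystander: small dark blue gift box with a gold bow, 50 x 60 mm, 68 mm high, loose. Origin at the centre of its underside.
- service_bell: Bystander: brass counter bell on a black foot, 83 mm across, 56 mm high, loose. Origin at the centre of its underside.
- sweet_jar: Bystander: clear jar of coloured sweets with a dark cap, 65 mm across, 100 mm high, loose. Origin at the centre of its underside.
- price_tag_1: Bystander: gold stand-up price card holder, 28 x 72 mm, 53 mm high, loose. Origin at the centre of its underside.
- chest_mini_b: Bystander: miniature orange-red chest with gold and dark bands, 69 x 82 mm, 64 mm high, loose. Origin at the centre of its underside.

How it is judged:
By the outcome, as a careful person would: the job done as asked, in the order asked, and still so for the second after the job is handed in, while the arm keeps its last pose, push and grip.
It also fails if it takes over 72 s, if anything falls off the work surface, if the arm or the gripper's body presses on something with over 40 N, if the wrist force passes 120 N, or if a joint passes its speed limit or range.

ROBOT

A 7-joint arm with a two-finger parallel gripper is mounted at the origin on a cart in front of the work surface, level with it; the furniture and walls round the work are solid. World frame = base frame: x ahead of the robot, y to its left, z up, the work surface at z = 0. Lengths are in m, angles in rad, forces in N, time in s.
With the tool pointing down it reaches from about 0.425 to 0.8 m from the base axis. Payload 8.3 kg.
Tool frame: the origin (TCP) lies midway between the tips of the shut fingers; the grasp point (between the pads) lies 19 mm behind it; z points along the fingers, y is the line along which they close (so a half turn about z gives the same grasp; the last joint's range is limited). The gripper opens to 85 mm and grips with 20 to 120 N. Pads are 22 mm wide; open, the fingers measure 114 mm over their backs; the gripper's body (76 mm by 85 mm) begins 54 mm behind the grasp point. The pads swing forward as they close: fully open they stand 13 mm farther back than shut.
Start: joints at [-1.306, 0.383, 0.016, 1.37, -0.006, 1.388, -0.046], TCP at [0.201, 0.592, 0.231] pointing down, gripper open.
Joint ranges: [-2.95, 2.95], [-0.25, 2.06], [-1.52, 1.56], [0.18, 2.33], [-1.44, 4.58], [0.02, 2.06], [-3.01, 3.01]. Speed limits (rad/s): [2.39, 2.39, 3.01, 3.01, 3.14, 3.14, 3.14].

INTERFACE

Orientations are given as a unit quaternion [x, y, z, w].
In Python, from station import ctrl gives the robot as it stands.
- The arm moves only by the tool jog_arm, called after "Request:" as name(argument=value, ...) on one line, values as JSON. Schema: {"type":"object","properties":{"increments":{"type":"object","properties":{"steps":{"type":"array","items":{"type":"array","items":{"type":"number"},"minItems":6,"maxItems":6},"minItems":1,"maxItems":12}},"additionalProperties":false,"required":["steps"]},"aperture":{"type":"number"},"only":{"type":"string"},"quiet":{"type":"boolean"},"lines":{"type":"string"}},"required":["increments"],"additionalProperties":false}. increments is an object whose key "steps" holds a list of rows, 1 to 12 of them, each of 6 numbers: dx, dy, dz in parts of the range, where 1.0 means 0.4 m, then a rotation vector rx, ry, rz in normalised numbers (1 is 2 pi rad); each row is the pose to reach, as a shift and turn from the pose commanded when the call began, along the tool's axes at that moment; what a row does not reach only later rows make up. A row lasts 1/12 s, in which the tool goes at most 0.0417 m and 0.125 rad, less where a joint would pass 70% of its speed; a pose out of reach is approached as far as the arm can. aperture is the finger opening in m, set as the call begins (left out keeps the last). The fingers move at their own pace and stop on an object; the grip force is fixed at half the most. Time passes only in rows, so rows that do not move let the fingers close. The tool returns the time, the measured TCP pose, the force, the opening and the grip force at its end. only (a regular expression) keeps the lines of the reply that match it, lines (a string "A,B") keeps lines A to B, and quiet returns only ok. Input that does not fit is refused with a message, and nothing moves.
- ctrl.read_state(): the state, without advancing time (a new reading comes with each control period).
- ctrl.capture(name): name is "side" or "top" or "wrist"; returns a dict with "frame" (420x560x3 uint8, red, green, blue), "intrinsics" (3x3 intrinsics, pixels), "k1" (the pictures are not rectified: a ray, as slopes to the right and down, at radius r is drawn at 1 + k1 r^2 times it, then the intrinsics apply), "R" (3x3) and "t" (3): a world point X has camera coordinates R X + t. Camera axes: x right, y down, z forward; pixel columns grow to the right and rows downward; lengths in m; the calibration is good to about 2 mm. A picture is of the moment at which its call begins. There is no depth.
- ctrl.job_done(): hands the job in; it is judged then, once.
The state is a dict: "t": time; "joint_pos": joint angles; "joint_velocities": joint speeds; "tau": joint torques, N m; "tcp_pos": TCP position; "ee_rot": TCP orientation; "force": force on the tool from outside, world axes, zero at the start; "moment": the same for the moment, N m; "gripper_width": finger opening in m; "grip_force": force on a finger pad.
Only numpy, scipy, OpenCV 4.12 (cv2) and the standard library are available. Lean on these libraries where they do the work, as an engineer would, in place of code of your own. Each camera call takes 0.05 s, during which the arm holds its last target. There are 200 camera calls.

## Working session

There is one attempt and no reset: what is moved stays moved. The work goes in short steps, Python scripts to look and compute and a tool call to move; the robot and the scene stay as the last step left them, time stands still between calls to the robot, and variables do not carry over. Pictures are saved under pics/ and viewed, at most 10 in all, crops included, and the job is handed in when it is done.

```bash
ls; mkdir -p pics
```

Run:
```python
from station import ctrl
import cv2
s=ctrl.read_state();print({k:s[k] for k in('t','tcp_pos','ee_rot','force','moment','gripper_width')})
for n in('top','side'):
    c=ctrl.capture(n);cv2.imwrite(f'pics/{n}0.png',c['frame'][:,:,::-1]);print(n,c['intrinsics'],c['k1'],c['R'],c['t'])
```

```text
pics
station.py
{'t': 0.0, 'tcp_pos': array([0.20102346, 0.59127866, 0.23029286]), 'ee_rot': array([ 1.63120218e-01,  9.86605748e-01, -9.34064000e-04, -1.40575357e-04]), 'force': array([ 0.22233291, -0.18755989,  0.51264626]), 'moment': array([ 0.01186215, -0.01085726, -0.00415762]), 'gripper_width': 0.08562495046453131}
top [[476.07582027   0.         282.19129787]
 [  0.         476.07582027 212.15458849]
 [  0.           0.           1.        ]] -0.09597799207593792 [[-4.29690838e-03 -9.99990624e-01  5.36706197e-04]
 [-9.86085899e-01  4.14796724e-03 -1.66184817e-01]
 [ 1.66181032e-01 -1.24331934e-03 -9.86094478e-01]] [-0.03634591  0.58046712  1.41137671]
side [[392.29295117   0.         273.9502535 ]
 [  0.         392.29295117 209.96655797]
 [  0.           0.           1.        ]] -0.09480068616459461 [[ 0.90914164 -0.4161528   0.01668331]
 [-0.18437526 -0.43806443 -0.87983255]
 [ 0.37345314  0.79681642 -0.47499089]] [-0.54355481  0.13329954  0.97058679]
```

View pics/top0.png

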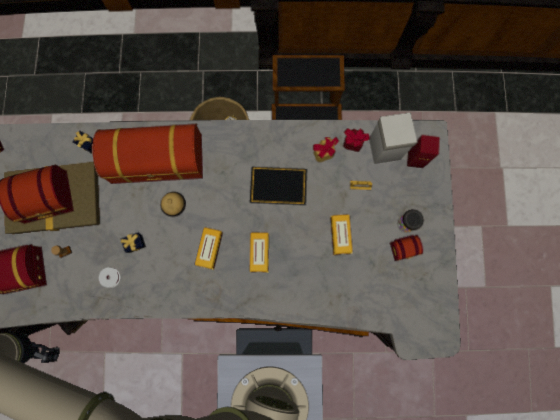

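View pics/side0.png

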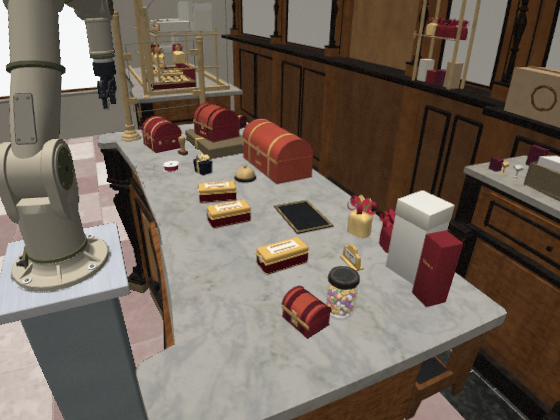

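The top view (x up, y left) shows three gold-lidded tins at about (208,248), (259,252) and (342,235). The mat is at (278,186), the bell at (172,203), the ballotin at (132,242), and the jar and chest near (410,220–247). I'll measure these next.

Create h.py:
```python
import numpy as np,cv2
from station import ctrl
from scipy.spatial.transform import Rotation as Ro
def ray(c,uv,z):
    K=c['intrinsics'];k=c['k1'];d=np.array([(uv[0]-K[0,2])/K[0,0],(uv[1]-K[1,2])/K[1,1]]);s=d.copy()
    for _ in range(20): s=d/(1+k*(s@s))
    R=np.array(c['R']);o=-R.T@c['t'];v=R.T@np.array([s[0],s[1],1]);return o+v*(z-o[2])/v[2]
def proj(c,X):
    p=c['R']@np.array(X)+c['t'];s=p[:2]/p[2];s=s*(1+c['k1']*(s@s));return s*c['intrinsics'][0,0]+c['intrinsics'][:2,2]
def tins(c,z=.05):
    hsv=cv2.cvtColor(c['frame'],cv2.COLOR_RGB2HSV)
    m=cv2.inRange(hsv,(15,130,130),(32,255,255));m=cv2.morphologyEx(m,cv2.MORPH_CLOSE,np.ones((9,9)))
    cs,_=cv2.findContours(m,0,2);out=[]
    for q in cs:
        if cv2.contourArea(q)<350: continue
        P=np.array([ray(c,p[0].astype(float),z)[:2] for p in q]).astype(np.float32)
        (x,y),(w,h),a=cv2.minAreaRect(P)
        if w<h: w,h,a=h,w,a+90
        a=(a+90)%180-90
        if .1<w<.14 and h<.075: out.append((round(x,4),round(y,4),round(w,4),round(h,4),round(a,1)))
    return out
def tool():
    s=ctrl.read_state();R=Ro.from_quat(s['ee_rot']).as_matrix();return s,R
def goto(x,y,z,yaw):
    """yaw=direction of tool x in world; tool down"""
    s,R=tool();a=np.radians(yaw);tx=np.array([np.cos(a),np.sin(a),0]);tz=np.array([0,0,-1.]);T=np.c_[tx,np.cross(tz,tx),tz]
    print('shift',np.round(R.T@(np.array([x,y,z])-s['tcp_pos']),4),'rot',np.round(Ro.from_matrix(R.T@T).as_rotvec(),4))
```

Run:
```python
from h import *
s,R=tool();print(R.round(3))
c=ctrl.capture('top')
for t in tins(c):print(t)
print('mat',[ray(c,p,.004).round(3) for p in((250,167),(306,168),(305,204),(250,202),(278,186))])
print('bell',ray(c,(172,203),.04).round(3))
c=ctrl.capture('side');print([tuple(np.round(t,3)) for t in tins(c)])
```

```text
[[-0.947  0.322 -0.001]
 [ 0.322  0.947 -0.002]
 [-0.    -0.002 -1.   ]]
(0.4585, 0.0335, 0.1153, 0.0517, 0.0)
(0.4722, 0.1889, 0.1187, 0.0552, -11.7)
(0.5127, -0.2192, 0.1185, 0.0552, 3.4)
mat [array([0.736, 0.064, 0.004]), array([ 0.731, -0.116,  0.004]), array([ 0.614, -0.111,  0.004]), array([0.621, 0.063, 0.004]), array([ 0.673, -0.026,  0.004])]
bell [0.612 0.304 0.04 ]
[]
```

Run:
```python
from h import *
goto(.4722,.1889,.14,168.3);goto(.4722,.1889,.013,168.3)
```

```text
shift [-0.3862 -0.2937  0.091 ] rot [-1.300e-03 -1.000e-04 -1.235e-01]
shift [-0.3862 -0.2936  0.218 ] rot [-1.300e-03 -1.000e-04 -1.235e-01]
```

Units first: shifts go in shares of 0.4 m and turns go in shares of 2 pi rad. So -0.345 m / 0.4 = -0.8625, -0.32 m / 0.4 = -0.8, -0.1235 rad / 6.2832 = -0.0197.

Request:
jog_arm(increments={"steps": [[-0.05, -0.0375, 0, 0, 0, -0.0016], [-0.125, -0.0875, 0.025, 0, 0, -0.0032], [-0.2, -0.15, 0.05, 0, 0, -0.0048], [-0.275, -0.2125, 0.075, 0, 0, -0.0064], [-0.35, -0.275, 0.0875, 0, 0, -0.008], [-0.425, -0.325, 0.1, 0, 0, -0.0095], [-0.5, -0.38, 0.1125, 0, 0, -0.0111], [-0.575, -0.4375, 0.125, 0, 0, -0.0127], [-0.65, -0.495, 0.15, 0, 0, -0.0143], [-0.725, -0.55, 0.175, 0, 0, -0.0159], [-0.8, -0.6075, 0.2, 0, 0, -0.0175], [-0.8625, -0.6575, 0.2275, 0, 0, -0.0197]]}, aperture=0.085)

```text
t: 1.2
tcp_pos: [0.4445, 0.2291, 0.1402]
ee_rot: [0.102, 0.995, 0.0, 0.0]
force: [0.4, -0.1, 0.2]
gripper_width: 0.085
grip_force: 0.0
```

Request:
jog_arm(increments={"steps": [[-0.0625, -0.0475, 0, 0, 0, 0], [-0.09, -0.0675, 0, 0, 0, 0], [-0.103, -0.0768, 0, 0, 0, 0], [-0.103, -0.0768, 0, 0, 0, 0], [-0.103, -0.0768, 0, 0, 0, 0]]})

```text
t: 1.62
tcp_pos: [0.4767, 0.1942, 0.1402]
ee_rot: [0.102, 0.995, 0.0, -0.0]
force: [0.3, -0.6, -0.6]
gripper_width: 0.085
grip_force: 0.0
```

Run:
```python
from h import *
goto(.4722,.1889,.013,168.3)
```

```text
shift [ 0.0032 -0.0061  0.1272] rot [ 0.0002 -0.0007  0.0008]
```

To row units: 0.127 m / 0.4 = 0.3175, 0.12 m / 0.4 = 0.3.

Request:
jog_arm(increments={"steps": [[0.0075, -0.015, 0.05, 0, 0, 0], [0.0075, -0.015, 0.125, 0, 0, 0], [0.0075, -0.015, 0.2, 0, 0, 0], [0.0075, -0.015, 0.2625, 0, 0, 0], [0.0075, -0.015, 0.3, 0, 0, 0], [0.0075, -0.015, 0.3175, 0, 0, 0], [0.0075, -0.015, 0.3175, 0, 0, 0], [0.0075, -0.015, 0.3175, 0, 0, 0]]})

```text
t: 2.28
tcp_pos: [0.4729, 0.1891, 0.0138]
ee_rot: [0.101, 0.995, 0.0, 0.0]
force: [1.2, -0.3, 0.9]
gripper_width: 0.0853
grip_force: 0.0
```

Request:
jog_arm(increments={"steps": [[0, 0, 0, 0, 0, 0], [0, 0, 0, 0, 0, 0], [0, 0, 0, 0, 0, 0], [0, 0, 0, 0, 0, 0], [0, 0, 0, 0, 0, 0], [0, 0, 0, 0, 0, 0], [0, 0, 0, 0, 0, 0], [0, 0, 0, 0, 0, 0]]}, aperture=0.04)

```text
t: 2.95
tcp_pos: [0.474, 0.1885, 0.0147]
ee_rot: [0.102, 0.995, 0.001, 0.001]
force: [-1.7, 0.2, 6.2]
gripper_width: 0.0556
grip_force: 64.0
```

```bash
python3 -c "
from h import *
s,R=tool();print(s['moment'],s['force'],s['tcp_pos'],s['joint_pos'])"
```

```text
[-0.31631404  0.34148111 -0.09810319] [-1.74454711  0.23137576  6.2284394 ] [0.47398585 0.18847123 0.01474546] [-0.67421088  0.36866532  0.27602147  1.9388251  -0.13179971  0.84894528
  1.03775022]
```

To row units: -0.13 m / 0.4 = -0.325, -0.125 m / 0.4 = -0.3125.

Request:
jog_arm(increments={"steps": [[0, 0, -0.025, 0, 0, 0], [0, 0, -0.075, 0, 0, 0], [0, 0, -0.1375, 0, 0, 0], [0, 0, -0.2, 0, 0, 0], [0, 0, -0.2625, 0, 0, 0], [0, 0, -0.3125, 0, 0, 0], [0, 0, -0.325, 0, 0, 0], [0, 0, -0.325, 0, 0, 0], [0, 0, -0.325, 0, 0, 0], [0, 0, -0.325, 0, 0, 0]]})

```text
t: 3.78
tcp_pos: [0.4719, 0.1875, 0.1416]
ee_rot: [0.102, 0.995, -0.001, -0.001]
force: [1.0, -0.7, -5.0]
gripper_width: 0.0554
grip_force: 65.7
```

```bash
python3 -c "
from h import *
s,R=tool();print(s['moment'],s['force'],s['tcp_pos'],R.T@s['moment'])"
```

```text
[0.00257192 0.06809968 0.03924249] [ 1.00286276 -0.68518814 -4.95230179] [0.47193009 0.18750261 0.14157566] [ 0.01138216  0.06712801 -0.03935011]
```

Request:
jog_arm(increments={"steps": [[0, 0, 0, 0, 0.0159, 0], [0, 0, 0, 0, 0.0318, 0], [0, 0, 0, 0, 0.0477, 0], [0, 0, 0, 0, 0.0557, 0], [0, 0, 0, 0, 0.0557, 0], [0, 0, 0, 0, 0.0557, 0], [0, 0, 0, 0, 0.0557, 0], [0, 0, 0, 0, 0.0398, 0], [0, 0, 0, 0, 0.0239, 0], [0, 0, 0, 0, 0.008, 0], [0, 0, 0, 0, 0, 0], [0, 0, 0, 0, 0, 0]]})

```text
t: 4.78
tcp_pos: [0.4703, 0.1901, 0.1441]
ee_rot: [0.099, 0.995, 0.001, 0.001]
force: [-1.9, 0.4, -5.0]
gripper_width: 0.0554
grip_force: 67.0
```

Request:
jog_arm(increments={"steps": [[0, 0, 0, 0, 0, 0], [0, 0, 0, 0, 0, 0], [0, 0, 0, 0, 0, 0]]})

```text
t: 5.03
tcp_pos: [0.4735, 0.1876, 0.1433]
ee_rot: [0.102, 0.995, -0.0, -0.0]
force: [1.1, -0.7, -5.1]
gripper_width: 0.0551
grip_force: 67.0
```

```bash
python3 -c "
from h import *
s,R=tool();print(s['moment'],s['force'],s['tcp_pos'],R.T@s['moment'])"
```

```text
[-0.02937148  0.14852303 -0.02288698] [ 1.10930929 -0.73509009 -5.08936577] [0.4734819  0.18760373 0.14330615] [0.05899435 0.13942877 0.02291012]
```

Request:
jog_arm(increments={"steps": [[0, 0, 0, 0, -0.0159, 0], [0, 0, 0, 0, -0.0318, 0], [0, 0, 0, 0, -0.0477, 0], [0, 0, 0, 0, -0.0557, 0], [0, 0, 0, 0, -0.0557, 0], [0, 0, 0, 0, -0.0557, 0], [0, 0, 0, 0, -0.0557, 0], [0, 0, 0, 0, -0.0398, 0], [0, 0, 0, 0, -0.0239, 0], [0, 0, 0, 0, -0.008, 0], [0, 0, 0, 0, 0, 0], [0, 0, 0, 0, 0, 0]]})

```text
t: 6.03
tcp_pos: [0.4767, 0.1861, 0.1436]
ee_rot: [0.104, 0.995, 0.0, -0.001]
force: [0.8, 0.3, -6.2]
gripper_width: 0.0553
grip_force: 66.9
```

Request:
jog_arm(increments={"steps": [[0, 0, 0, 0, 0, 0], [0, 0, 0, 0, 0, 0], [0, 0, 0, 0, 0, 0]]})

```text
t: 6.28
tcp_pos: [0.4727, 0.1883, 0.1431]
ee_rot: [0.101, 0.995, -0.0, 0.0]
force: [-0.2, 0.0, -5.7]
gripper_width: 0.055
grip_force: 66.9
```

```bash
python3 -c "
from h import *
s,R=tool();print(s['moment'],s['force'],s['tcp_pos'],R.T@s['moment'])"
```

```text
[-0.0088013  -0.07031918  0.03568436] [-1.77264374e-01  1.61682485e-03 -5.72151506e+00] [0.47268481 0.18825541 0.14310922] [-0.00559377 -0.07064964 -0.03567858]
```

The moment differs by about 0.2 N m, but the arm may still be ringing. I'll do a second rock with longer settling and average the readings.

Add to h.py:
```python
def mom(n=10):
    M=[]
    for _ in range(n):
        ctrl.capture('wrist');s,R=tool();M.append(R.T@s['moment'])
    print('mom',np.mean(M,0).round(3),'sd',np.std(M,0).round(3),'F',s['force'].round(1),'tcp',s['tcp_pos'].round(4),'tool x',R[:,0].round(3))
```

```bash
python3 -c "from h import *;mom()"
```

```text
mom [ 0.008 -0.098  0.006] sd [0.026 0.03  0.029] F [ 0.2  0.1 -5.3] tcp [0.473  0.188  0.1433] tool x [-0.979  0.203 -0.   ]
```

Request:
jog_arm(increments={"steps": [[0, 0, 0, 0, 0.0159, 0], [0, 0, 0, 0, 0.0318, 0], [0, 0, 0, 0, 0.0477, 0], [0, 0, 0, 0, 0.0557, 0], [0, 0, 0, 0, 0.0557, 0], [0, 0, 0, 0, 0.0557, 0], [0, 0, 0, 0, 0.0557, 0], [0, 0, 0, 0, 0.0398, 0], [0, 0, 0, 0, 0.0239, 0], [0, 0, 0, 0, 0.008, 0], [0, 0, 0, 0, 0, 0], [0, 0, 0, 0, 0, 0]]})

```text
t: 7.78
tcp_pos: [0.4705, 0.1902, 0.1444]
ee_rot: [0.099, 0.995, 0.001, 0.001]
force: [0.2, 0.4, -5.9]
gripper_width: 0.0554
grip_force: 68.5
```

Request:
jog_arm(increments={"steps": [[0, 0, 0, 0, 0, 0], [0, 0, 0, 0, 0, 0], [0, 0, 0, 0, 0, 0]]})

```text
t: 8.03
tcp_pos: [0.4735, 0.1877, 0.1434]
ee_rot: [0.102, 0.995, 0.0, -0.0]
force: [-0.0, -0.3, -5.8]
gripper_width: 0.0551
grip_force: 68.5
```

```bash
python3 -c "from h import *;mom()"
```

```text
mom [ 0.027  0.101 -0.018] sd [0.035 0.027 0.029] F [-0.3 -0.2 -5.5] tcp [0.4731 0.1879 0.1432] tool x [-0.979  0.203  0.   ]
```

Request:
jog_arm(increments={"steps": [[0, 0, 0, 0, -0.0159, 0], [0, 0, 0, 0, -0.0318, 0], [0, 0, 0, 0, -0.0477, 0], [0, 0, 0, 0, -0.0557, 0], [0, 0, 0, 0, -0.0557, 0], [0, 0, 0, 0, -0.0557, 0], [0, 0, 0, 0, -0.0557, 0], [0, 0, 0, 0, -0.0398, 0], [0, 0, 0, 0, -0.0239, 0], [0, 0, 0, 0, -0.008, 0], [0, 0, 0, 0, 0, 0], [0, 0, 0, 0, 0, 0]]})

```text
t: 9.53
tcp_pos: [0.4766, 0.1863, 0.1437]
ee_rot: [0.104, 0.995, 0.0, -0.0]
force: [0.1, -0.4, -5.2]
gripper_width: 0.0556
grip_force: 68.0
```

Request:
jog_arm(increments={"steps": [[0, 0, 0, 0, 0, 0], [0, 0, 0, 0, 0, 0], [0, 0, 0, 0, 0, 0]]})

```text
t: 9.78
tcp_pos: [0.4726, 0.1883, 0.1431]
ee_rot: [0.101, 0.995, -0.0, 0.0]
force: [-1.1, 1.4, -5.8]
gripper_width: 0.0551
grip_force: 68.0
```

```bash
python3 -c "from h import *;mom()"
```

```text
mom [-0.003 -0.09  -0.005] sd [0.033 0.025 0.03 ] F [-0.1 -0.1 -6.4] tcp [0.4731 0.188  0.1433] tool x [-0.979  0.203 -0.   ]
```

The tin rattles: the moment about the grip line swung −0.10 → +0.10 → −0.09 N m over two full rocks, which matches the 0.2 N m given. So the left tin is the loose one, and I'll carry it to the mat.

Run:
```python
from h import *
goto(.676,-.025,.22,168.3)
```

```text
shift [-0.2419 -0.1675 -0.0767] rot [0.0001 0.0001 0.0001]
```

To row units: -0.242 m / 0.4 = -0.605, -0.23 m / 0.4 = -0.575.

Request:
jog_arm(increments={"steps": [[-0.025, -0.0175, -0.05, 0, 0, 0], [-0.0625, -0.0425, -0.1, 0, 0, 0], [-0.1125, -0.075, -0.15, 0, 0, 0], [-0.175, -0.12, -0.1875, 0, 0, 0], [-0.2375, -0.165, -0.1925, 0, 0, 0], [-0.3, -0.2075, -0.1925, 0, 0, 0], [-0.3625, -0.25, -0.1925, 0, 0, 0], [-0.425, -0.295, -0.1925, 0, 0, 0], [-0.4875, -0.3375, -0.1925, 0, 0, 0], [-0.5375, -0.3725, -0.1925, 0, 0, 0], [-0.575, -0.4, -0.1925, 0, 0, 0], [-0.605, -0.4188, -0.1925, 0, 0, 0]]})

```text
t: 11.28
tcp_pos: [0.6768, -0.0275, 0.2195]
ee_rot: [0.103, 0.995, -0.001, -0.0]
force: [-0.5, -0.0, -4.9]
gripper_width: 0.0551
grip_force: 68.2
```

Request:
jog_arm(increments={"steps": [[0, 0, 0, 0, -0.008, 0], [0, 0, 0, 0, -0.0207, 0], [0, 0, 0, 0, -0.0334, 0], [0, 0, 0, 0, -0.0462, 0], [0, 0, 0, 0, -0.0589, 0], [0, 0, 0, 0, -0.0668, 0], [0, 0, 0, 0, -0.0694, 0], [0, 0, 0, 0, -0.0694, 0], [0, 0, 0, 0, -0.0694, 0], [0, 0, 0, 0, -0.0694, 0], [0, 0, 0, 0, -0.0694, 0]]})

```text
t: 12.2
tcp_pos: [0.6767, -0.0255, 0.2205]
ee_rot: [0.1, 0.971, -0.022, 0.215]
force: [0.7, -0.2, -5.1]
gripper_width: 0.0552
grip_force: 68.1
```

Run:
```python
from h import *
s,R=tool();print(s['tcp_pos'],R.round(3),np.degrees(np.arccos(-R[2,2])),s['gripper_width'],s['grip_force'],s['joint_pos'].round(2))
a=[];
for n in('top','side'):
    c=ctrl.capture(n);f=c['frame'][:,:,::-1]
    print(n,proj(c,s['tcp_pos']))
    if n=='top':print(tins(c)); f=f[100:330,110:460]
    else: f=f[60:370,110:460]
    cv2.imwrite(f'pics/{n}1.png',cv2.resize(f,None,fx=2,fy=1.9))
```

```text
[ 0.67672177 -0.02550907  0.22046123] [[-0.888  0.203  0.413]
 [ 0.184  0.979 -0.086]
 [-0.422 -0.001 -0.907]] 24.955072244463768 0.05520297754362398 68.10574650764465 [-0.57  0.22  0.58  1.72 -0.03  0.81  1.36]
top [277.23011327 167.1607393 ]
[(0.5127, -0.2192, 0.1186, 0.0549, 3.6)]
side [304.5686781  147.90493455]
```

View pics/side1.png

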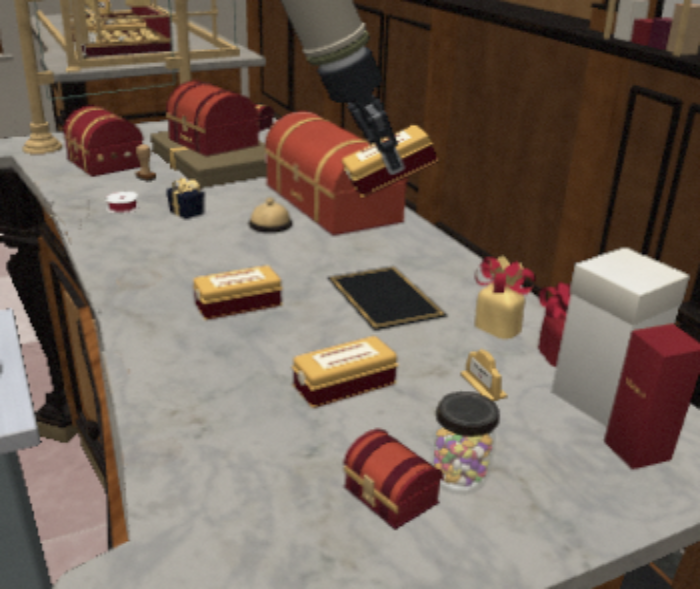

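View pics/top1.png

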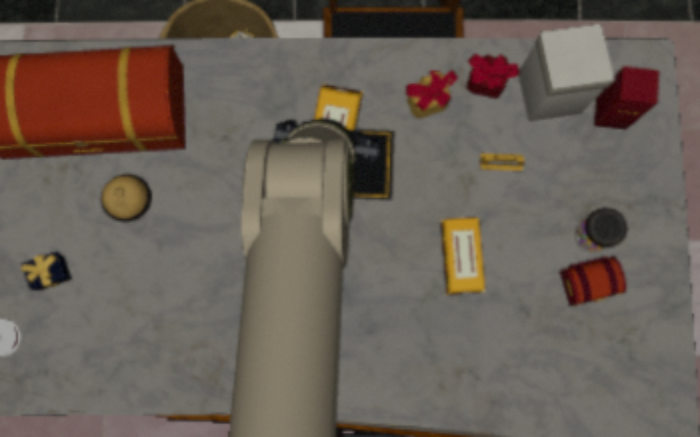

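The side crop shows the tin held lid-up above the mat, its near end low (about (365,193)) and far end high (about (435,160)). The other two tins stand in place and the other goods are undisturbed. I'll check that the tin's tilt matches the tool's.

Run:
```python
from h import *
c=ctrl.capture('side');s,R=tool()
# lid long top edge on the camera side (-y): tool y=-.028 ; lid 37 mm behind TCP
for deg in(15,20,25,30):
    Q=R@Ro.from_rotvec([0,-np.radians(deg-25),0]).as_matrix()
    g=s['tcp_pos']-.019*R[:,2]
    print(deg,[ (proj(c,g+Q@np.array([x,-.028,z]))).round(0).tolist() for z in(.032,-.018) for x in(.06,-.06)])
f=c['frame'][100:180,270:350,::-1];cv2.imwrite('pics/z.png',cv2.resize(f,None,fx=7,fy=7,interpolation=2))
```

```text
15 [[287.0, 163.0], [327.0, 150.0], [283.0, 146.0], [324.0, 133.0]]
20 [[288.0, 164.0], [328.0, 148.0], [283.0, 148.0], [323.0, 131.0]]
25 [[290.0, 165.0], [328.0, 145.0], [283.0, 150.0], [322.0, 130.0]]
30 [[291.0, 166.0], [329.0, 143.0], [283.0, 152.0], [321.0, 129.0]]
```

View pics/z.png

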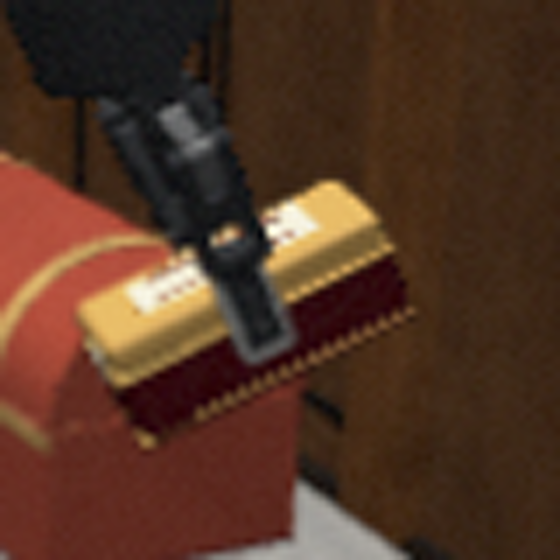

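The crop puts the tin's lower edge from (291,163) to (329,145), a tilt of about 23°, which is inside the 20–30° band. I'm handing it in.

```bash
python3 -c "
from station import ctrl
print(ctrl.job_done())"
```

```text
the job is handed in; nothing more can be done
None
```

The left tin rattled on the first test, and I handed the job in with it held over the middle of the mat, about 18 cm up at its low end, lid up and near end tipped down about 23–25°; the other two tins were not touched.

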